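Clamp a sherd in the swing-arm hold-down

TASK

Swing the hold-down's arm well clear of its pad, lay the largest of the three loose sherds flat and centred on the round cork pad, then swing the arm back over it and push the plunger down by its knob until its rubber foot grips the sherd, so that the sherd stays clamped for cleaning when you let go. The old pottery is brittle, so press firmly but do not crush it, and do not disturb the other things on the table.

Things in the scene. Friction and masses are not known exactly. Their poses are not given: they have to be found in the camera images.
- sherd_center (a point): Middle (half-way up) of the largest sherd, a flat irregular reddish-brown potsherd, 52 (its x) x 47 (its y) x 12 mm (its z), 43 g, lying flat loose on the table to the left or the right of the hold-down; z axis up. Its broken edges are nearly upright and can be taken along either axis.
- sherd: The same largest sherd; origin at the middle of its underside. It would crack under more than 20 N from the plunger.
- pad_axis (a point): Point on the vertical axis of the hold-down's sprung cork pad (42 mm across), fixed to the stand, 42 mm above the table. The pad's top is set by a screw and lies anywhere from 36 to 48 mm above the table, which no reading tells: feel for it. The pad gives about 1 mm for each 5 N. x axis points along the base from the pad to the post.
- post_axis (a point): Point on the vertical hinge axis of the arm, at the arm's mid-height (105 mm above the table), 170 mm from the pad's axis. The arm is a horizontal aluminium bar 22 mm wide, 95 to 115 mm above the table, 170 mm long from hinge to plunger, carried on a steel post of 22 mm, at the far end of a grey base plate 250 x 90 x 12 mm.
- swing (a joint): Angle of the arm about the post: 0 when the plunger stands exactly over the pad; positive swings the plunger towards the stand's right (-y of pad_axis), negative to its left; range -1.7 to 1.7. It stays where left; about 1 N at the knob moves it. Less than about 0.9 either way leaves it in the way of loading the pad.
- plunger: Vertical plunger in the arm's free end; origin at the middle of the underside of its rubber foot (18 mm across), which is 85 mm above the table when fully raised. It slides down up to 44 mm against a steady friction of about 5 N and stays where left, so its grip on the sherd remains if it was pressed on. It starts raised or up to 8 mm lower. Pressed on a sherd, the hand feels the friction plus the force on the sherd.
- knob (a point): Middle of the plunger's round black knob, 28 mm across, 26 mm high, on a 10 mm rod; 88 mm above the foot's underside. The arm's top lies 115 mm above the table, 45 mm below the raised knob's underside.
- sherd_mid: Bystander: grey medium sherd, 41 x 39 x 11 mm, loose on the table on the other side of the hold-down from the largest one; origin under its middle.
- sherd_small: Bystander: small reddish sherd, 36 x 35 x 10 mm, loose; origin under its middle.
- bowl_a: Bystander: small white bowl, 78 mm across, 43 mm high, loose, near left; origin under its middle.
- bowl_b: Bystander: small white bowl, 80 mm across, 41 mm high, loose, at the right edge; origin under its middle.
- block: Bystander: cork sanding block 50 x 76 x 28 mm, loose, left of the hold-down; origin under its middle.

How it is judged:
On the way, in this order (a step that is already met when the one before it is completed fails the run):
1. the arm is swung at least 0.9 rad clear of the pad, to either side ((value of joint swing above 0.9 rad or value of joint swing below -0.9 rad)), for 0.2 s.
2. with the arm still clear, the largest sherd lies flat, released and at rest on the pad ((value of joint swing above 0.9 rad or value of joint swing below -0.9 rad) and horizontal distance between sherd_center and pad_axis below 0.012 m and angle between sherd_center's own z axis and vertical below 0.15 rad and z of sherd_center in the frame of pad_axis between -0.004 and 0.016 m and linear speed of sherd below 0.02 m/s and contact force between sherd and the fingers below 0.1 N), for 0.2 s.
3. the plunger's foot presses on the sherd on the pad with over 2 N (horizontal distance between sherd_center and pad_axis below 0.012 m and contact force between plunger and sherd above 2 N), for 0.2 s.
At the end, for the whole second after the job is handed in: The largest sherd lies flat (within 0.15 rad) at rest on the cork pad, its middle within 12 mm of the pad's axis; the plunger's foot stands within 12 mm of the pad's axis and still bears on the sherd with more than 2 N by itself (all of step 3 and angle between sherd_center's own z axis and vertical below 0.15 rad and z of sherd_center in the frame of pad_axis between -0.004 and 0.016 m and linear speed of sherd below 0.02 m/s and horizontal distance between plunger and pad_axis below 0.012 m); the robot touches nothing.
It fails at once if the plunger presses on the sherd with more than 20 N (contact force between plunger and sherd above 20 N).
It fails at once if a bystander (another sherd, a small bowl, the sanding block) is moved by more than 3 cm (distance of any of sherd_mid, sherd_small, bowl_a, bowl_b, block from where it was at the start of the episode above 0.03 m).
It also fails if it takes over 72 s, if anything falls off the work surface, if the arm or the gripper's body presses on something with over 40 N, if the wrist force passes 120 N, or if a joint passes its speed limit or range.

ROBOT

A 6-joint arm with a two-finger parallel gripper is mounted at the origin on a cart in front of the work surface, level with it; the furniture and walls round the work are solid. World frame = base frame: x ahead of the robot, y to its left, z up, the work surface at z = 0. Lengths are in m, angles in rad, forces in N, time in s.
With the tool pointing down it reaches from about 0.375 to 0.9 m from the base axis. Payload 3.1 kg.
Tool frame: the origin (TCP) lies between the finger pads; the fingertips stand ctrl.nose_length ahead of it and the grasp point (between the pads) is the TCP (ctrl.nose_length is the distance from the TCP to the fingertips, in m); z points along the fingers, y is the line along which they close (so a half turn about z gives the same grasp; the last joint's range is limited). The gripper opens to 87 mm and grips with 3 to 60 N. Pads are 19 mm wide; open, the fingers measure 117 mm over their backs; the gripper's body (75 mm by 190 mm) begins 51 mm behind the grasp point.
Start: joints at [-1.31, 0.527, 1.433, -0, 1.181, -0.178], TCP at [0.266, -0.566, 0.242] pointing down, gripper open.
Joint ranges: [-3.08, 3.08], [-0.75, 2.2], [0.22, 2.44], [-1.43, 4.57], [0, 2.65], [-2.85, 2.85]. Speed limits (rad/s): [2.79, 2.79, 3.14, 3.14, 3.14, 3.14].

INTERFACE

Orientations are given as [roll, pitch, yaw] about the fixed x, y, z axes, in that order (R = Rz(yaw) Ry(pitch) Rx(roll)).
In Python, from station import ctrl gives the robot as it stands.
- The arm moves only by the tool jog_arm, never from a script. Its argument "deltas" is one flat list of numbers, 5 for each row, row after row: the shift along the tool's x, y, z in mm, then the turn about the tool's z in rad, then the closure, from 0 (fully open) to 1 (shut). In form: [tx, ty, tz, spin, claw, tx, ty, tz, spin, claw, ...]. A call has 1 to 5 rows; each row shifts and turns the commanded pose from where the row before left it, along the tool's axes as they then stand; what a row does not reach is not made up. A row lasts 1/12 s, in which the tool goes at most 41.7 mm and 7.16 degrees, less where a joint would pass 70% of its speed; a pose out of reach is approached as far as the arm can. A call is refused whole if a number of a shift passes 41.7 or a number of a turn 0.125, either way. A call with a gripper value outside its range is refused whole. The fingers move at their own pace and stop on an object; "force" is the grip in N (left out, the last holds). Time passes only in rows, so rows that do not move let the fingers close. It gives the time, the measured TCP pose, the force, the opening and the grip force at its end, in the units of the state.
- ctrl.read_state(): the state, without advancing time (a new reading comes with each control period).
- ctrl.snapshot(name): name is "side" or "top"; returns a dict with "image" (400x640x3 uint8, red, green, blue), "vfov" (degrees; the focal length in pixels is half the picture's height over the tangent of half this angle, whatever the lens; pixels are square), "cx", "cy" (the principal point, pixels), "R" (3x3) and "t" (3): a world point X has camera coordinates R X + t. Camera axes: x right, y down, z forward; pixel columns grow to the right and rows downward; lengths in m; the calibration is good to about 2 mm. A picture is of the moment at which its call begins. There is no depth.
- ctrl.finish_job(): hands the job in; it is judged then, once.
The state is a dict: "time_s": time; "q": joint angles; "dq": joint speeds; "joint_torque": joint torques, N m; "ee_pos": TCP position; "tcp_rot": TCP orientation; "force": force on the tool from outside, world axes, zero at the start; "torque": the same for the moment, N m; "gripper_width": finger opening in m; "grip_force": force on a finger pad.
Only numpy, scipy, OpenCV 4.12 (cv2) and the standard library are available. Lean on these libraries where they do the work, as an engineer would, in place of code of your own. Each camera call takes 0.05 s, during which the arm holds its last target. There are 200 camera calls.

## Working session

There is one attempt and no reset: what is moved stays moved. The work goes in short steps, Python scripts to look and compute and a tool call to move; the robot and the scene stay as the last step left them, time stands still between calls to the robot, and variables do not carry over. Pictures are saved under pics/ and viewed, at most 13 in all, crops included, and the job is handed in when it is done.

Besides the shell and the picture viewer there is one more tool, called after "Request:" by a JSON object that holds its "name" and its "arguments", one argument or row to a line. jog_arm: Moves the arm, as the interface text tells. Its arguments: {"type":"object","properties":{"deltas":{"type":"array","items":{"type":"number"}},"force":{"type":"number"}},"required":["deltas"]}

```bash
mkdir -p pics; ls; python3 - <<'E'
from station import ctrl
import cv2,json,numpy as np
for n in("top","side"):
    s=ctrl.snapshot(n);cv2.imwrite(f"pics/{n}0.png",s["image"][:,:,::-1])
    print(n,s["vfov"],s["cx"],s["cy"],np.round(s["R"],4).tolist(),np.round(s["t"],4).tolist(),[k for k in s])
print(ctrl.nose_length,ctrl.read_state())
E
```

```text
pics
top 56.23325380140221 320.48781342016156 198.73976761810994 [[0.0106, -0.9999, 0.0084], [-0.9967, -0.0113, -0.0801], [0.0801, -0.0075, -0.9968]] [-0.0628, 0.5348, 0.9257] ['image', 'vfov', 'cx', 'cy', 'R', 't']
side 52.68292356002247 317.2324833582751 199.53621144073477 [[-0.8873, -0.4608, 0.0175], [-0.1869, 0.3246, -0.9272], [0.4216, -0.826, -0.3742]] [0.4586, 0.2565, 0.9505] ['image', 'vfov', 'cx', 'cy', 'R', 't']
0.019 {'time_s': 0.1, 'q': array([-1.31053234e+00,  5.28370187e-01,  1.43378130e+00, -2.32421036e-05,
        1.18143127e+00, -1.78510149e-01]), 'dq': array([-0.00080194, -0.00226405, -0.00312446,  0.00038729,  0.0009392 ,
       -0.00011627]), 'joint_torque': array([-1.09381610e-03, -4.40986526e+01, -1.77149373e+01,  6.33464009e-02,
        5.33951609e-02, -5.25958933e-05]), 'ee_pos': array([ 0.2653676 , -0.56516352,  0.24066905]), 'tcp_rot': array([-3.13963036e+00, -3.32226734e-04,  4.38782657e-01]), 'force': array([ 0.67851019, -0.23768163, -0.39743004]), 'torque': array([ 0.00207662,  0.0041767 , -0.00490791]), 'grip_force': 0.0, 'gripper_width': 0.08702434913972652}
```

View pics/top0.png

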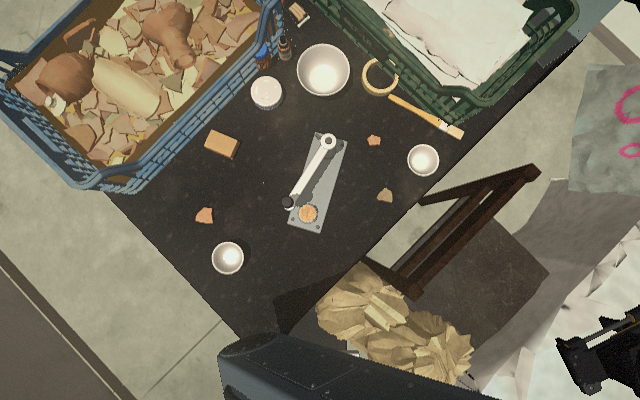

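View pics/side0.png

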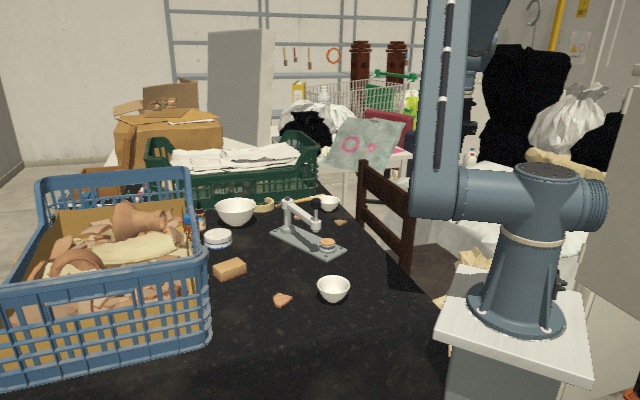

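The top view shows the post at (328,141), the pad at (308,213), the knob at (288,202), the largest sherd at (204,215), the mid sherd at (385,195) and the small one at (374,140). The side view agrees. I'll enlarge the relevant regions next.

```bash
cat > h.py <<'E'
from station import ctrl
import cv2,numpy as np
def K(s):
    f=200/np.tan(np.radians(s["vfov"]/2)); return f
def ray(s,u,v,z):
    f=K(s); R=np.array(s["R"]);t=np.array(s["t"])
    d=R.T@np.array([(u-s["cx"])/f,(v-s["cy"])/f,1]); c=-R.T@t
    return c+d*(z-c[2])/d[2]
def proj(s,X):
    p=np.array(s["R"])@np.array(X)+s["t"]; f=K(s)
    return np.array([s["cx"]+f*p[0]/p[2],s["cy"]+f*p[1]/p[2]])
E
python3 - <<'E'
from h import *
s=ctrl.snapshot("top");im=s["image"][:,:,::-1]
a=cv2.resize(im[120:240,180:340],None,fx=5,fy=5,interpolation=cv2.INTER_CUBIC)
cv2.imwrite("pics/c1.png",a)
print(ray(s,328,141,.115),ray(s,308,213,.042),ray(s,288,202,.18),ray(s,204,215,.012))
c=im[195:235,185:225].astype(int); m=((c[:,:,2]-c[:,:,0])>40).astype(np.uint8)
n,l,st,ce=cv2.connectedComponentsWithStats(m)
i=1+np.argmax(st[1:,4]);cnt=max(cv2.findContours(m,0,1)[0],key=cv2.contourArea)[:,0]+[185,195]
W=np.array([ray(s,u,v,.012)[:2] for u,v in cnt]);print(st[i],ce[i]+[185,195]);print(np.round(W*1000).astype(int).tolist(),cv2.minAreaRect((W*1000).astype(np.float32)))
E
```

```text
[ 0.66197469 -0.07219215  0.115     ] [ 0.49817647 -0.02635936  0.042     ] [0.51508944 0.01250211 0.18      ] [0.49144276 0.23859346 0.012     ]
[ 10  12  18  17 235] [204.36170213 215.70638298]
[[512, 242], [509, 244], [507, 247], [504, 249], [501, 252], [499, 254], [496, 257], [494, 256], [491, 259], [489, 259], [486, 259], [484, 261], [481, 261], [479, 261], [476, 258], [476, 256], [476, 253], [474, 251], [474, 248], [474, 246], [474, 243], [474, 240], [471, 238], [471, 235], [471, 233], [471, 230], [471, 228], [471, 225], [471, 223], [471, 220], [471, 218], [474, 218], [476, 218], [479, 218], [482, 218], [484, 221], [487, 221], [489, 221], [492, 221], [494, 221], [497, 221], [499, 221], [502, 221], [504, 221], [507, 221], [509, 221], [509, 224], [509, 227], [509, 229], [509, 232], [512, 234], [512, 237], [512, 239]] ((491.4683837890625, 239.52224731445312), (40.65814208984375, 43.36183547973633), 0.6168518662452698)
```

View pics/c1.png

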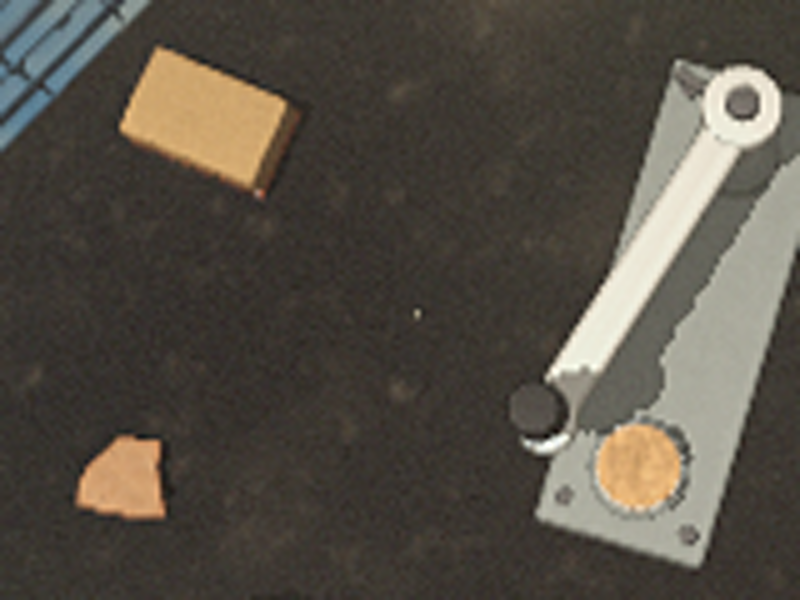

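The crop shows the post cap at crop (742,101), the pad at (639,465), and the knob at (540,408). The arm is therefore about 0.25 rad to the left. The sherd outline runs through (162,437), (125,435), (80,480), (85,510) and (165,518). Next I'll check the chair back's height and plan the path.

```bash
cat >> h.py <<'E'
def tri(s,a,b,c):
    P=[];
    for q in(s,b):
        f=K(q);P.append(np.array([[f,0,q["cx"]],[0,f,q["cy"]],[0,0,1]])@np.c_[q["R"],q["t"]])
    X=cv2.triangulatePoints(P[0],P[1],np.array(a,float),np.array(c,float))[:,0];return X[:3]/X[3]
def step(dst,yaw,n=None):
    "tool-frame total shift from present measured pose to dst with yaw present (tool down) ; remaining spin"
    st=ctrl.read_state();y=st["tcp_rot"][2];d=np.array(dst)-st["ee_pos"]
    R=cv2.Rodrigues(np.array([0,0,1.])*y)[0]@np.diag([1,-1,-1.])
    return np.round(R.T@d*1000,1),round((y-yaw+np.pi)%(2*np.pi)-np.pi,3)
E
python3 - <<'E'
from h import *
s=ctrl.snapshot("top");b=ctrl.snapshot("side")
for a,c in (((540,168),(363,163)),((415,297),(412,212)),((528,165),(363,163))): print("chair",tri(s,a,b,c).round(3))
sh=[(162,437),(125,435),(80,480),(85,510),(165,518)]
P=np.array([ray(s,180+(u+.5)/5-.5,120+(v+.5)/5-.5,.010)[:2] for u,v in sh])*1000
print(P.round(0).tolist())
for d in range(0,180,5):
    r=np.radians(d);q=P@np.array([[np.cos(r),-np.sin(r)],[np.sin(r),np.cos(r)]]);e=np.ptp(q,axis=0);print(d,e.round(),end=';')
m=cv2.moments(P.astype(np.float32));print(m["m10"]/m["m00"],m["m01"]/m["m00"])
post=np.array([.662,-.0722])
for w in(-.25,-.5,-.75,-1,-1.15,-1.25): p=np.pi-.272+w;print(w,(post+.17*np.array([np.cos(p),np.sin(p)])).round(4))
print(step((.515,.0125,.24),2.14))
E
```

```text
chair [ 0.604 -0.561  0.117]
chair [ 0.313 -0.277  0.075]
chair [ 0.601 -0.532  0.125]
[[512.0, 220.0], [513.0, 238.0], [490.0, 260.0], [475.0, 257.0], [471.0, 217.0]]
0 [42. 44.];5 [44. 43.];10 [45. 44.];15 [46. 46.];20 [47. 48.];25 [47. 50.];30 [47. 52.];35 [47. 53.];40 [46. 53.];45 [45. 53.];50 [46. 53.];55 [47. 52.];60 [47. 51.];65 [48. 50.];70 [48. 48.];75 [47. 46.];80 [46. 44.];85 [45. 41.];90 [44. 42.];95 [43. 44.];100 [44. 45.];105 [46. 46.];110 [48. 47.];115 [50. 47.];120 [52. 47.];125 [53. 47.];130 [53. 46.];135 [53. 45.];140 [53. 46.];145 [52. 47.];150 [51. 47.];155 [50. 48.];160 [48. 48.];165 [46. 47.];170 [44. 46.];175 [41. 45.];490.4892443512554 236.12600077416496
-0.25 [0.5146 0.0126]
-0.5 [0.5402 0.0464]
-0.75 [0.5733 0.0728]
-1 [0.612  0.0903]
-1.15 [0.6368 0.0959]
-1.25 [0.6537 0.0976]
(array([ 471.4, -417.2,    1.1]), np.float64(-1.701))
```

Request:
{"name": "jog_arm", "arguments": {
  "deltas": [29.5, -26, 0, 0, 0.3, 29.5, -26, 0, 0, 0.3, 29.5, -26, 0, 0, 0.3, 29.5, -26, 0, 0, 0.3, 29.5, -26, 0, 0, 0.3]
}}

```text
time_s: 0.67
ee_pos: [0.3441, -0.3837, 0.2415]
tcp_rot: [-3.141, -0.0, 0.438]
force: [1.6, 0.6, 0.2]
gripper_width: 0.0643
grip_force: 0.0
```

Request:
{"name": "jog_arm", "arguments": {
  "deltas": [29.5, -26, 0, 0, 0.3, 29.5, -26, 0, 0, 0.3, 29.5, -26, 0, 0, 0.3, 29.5, -26, 0, 0, 0.3, 29.5, -26, 0, 0, 0.3]
}}

```text
time_s: 1.08
ee_pos: [0.4225, -0.2033, 0.2417]
tcp_rot: [3.141, -0.0, 0.438]
force: [0.2, 0.1, -0.2]
gripper_width: 0.0612
grip_force: 0.0
```

Request:
{"name": "jog_arm", "arguments": {
  "deltas": [29.5, -26, 0, 0, 0.3, 29.5, -26, 0, 0, 0.3, 29.5, -26, 0, 0, 0.3, 29.5, -26, 0, 0, 0.3, 29.5, -26, 0, 0, 0.3]
}}

```text
time_s: 1.5
ee_pos: [0.5009, -0.0228, 0.2417]
tcp_rot: [3.141, -0.0, 0.439]
force: [1.2, 0.4, 0.4]
gripper_width: 0.0616
grip_force: 0.0
```

Request:
{"name": "jog_arm", "arguments": {
  "deltas": [29.5, -26, 0, -0.12, 0.3, 0, 0, 0, -0.12, 0.3, 0, 0, 0, -0.12, 0.3, 0, 0, 0, -0.12, 0.3, 0, 0, 0, -0.12, 0.3]
}}

```text
time_s: 1.92
ee_pos: [0.5161, 0.012, 0.2415]
tcp_rot: [-3.141, 0.0, 1.046]
force: [-0.1, 0.2, -0.7]
gripper_width: 0.0609
grip_force: 0.0
```

Request:
{"name": "jog_arm", "arguments": {
  "deltas": [0, 0, 0, -0.12, 0.3, 0, 0, 0, -0.12, 0.3, 0, 0, 0, -0.12, 0.3, 0, 0, 0, -0.12, 0.3, 0, 0, 0, -0.12, 0.3]
}}

```text
time_s: 2.33
ee_pos: [0.516, 0.0114, 0.2415]
tcp_rot: [-3.142, -0.0, 1.645]
force: [-0.4, -0.1, 0.1]
gripper_width: 0.0612
grip_force: 0.0
```

Request:
{"name": "jog_arm", "arguments": {
  "deltas": [0, 0, 0, -0.12, 0.3, 0, 0, 0, -0.12, 0.3, 0, 0, 0, -0.12, 0.3, 0, 0, 0, -0.12, 0.3, 0, 0, 0, 0, 0.3]
}}

```text
time_s: 2.75
ee_pos: [0.516, 0.0114, 0.2415]
tcp_rot: [-3.141, -0.0, 2.121]
force: [-0.5, 0.1, 1.0]
gripper_width: 0.0606
grip_force: 0.0
```

```bash
python3 -c "
from h import *
print(step((.515,.0125,.167),2.14))
s=ctrl.snapshot('top');cv2.imwrite('pics/t2.png',cv2.resize(s['image'][120:260,220:380,::-1],None,fx=4,fy=4))"
```

```text
(array([ 1.5, -0.3, 74.5]), np.float64(-0.019))
```

Request:
{"name": "jog_arm", "arguments": {
  "deltas": [1.5, 0, 15, 0, 0.3, 0, 0, 15, 0, 0.3, 0, 0, 15, 0, 0.3, 0, 0, 15, 0, 0.3, 0, 0, 14.5, 0, 0.3]
}}

```text
time_s: 3.22
ee_pos: [0.5154, 0.0127, 0.1665]
tcp_rot: [3.141, 0.0, 2.115]
force: [-0.1, 0.2, -0.2]
gripper_width: 0.0609
grip_force: 0.0
```

Request:
{"name": "jog_arm", "arguments": {
  "deltas": [0, 0, 0, 0, 0.6, 0, 0, 0, 0, 0.64, 0, 0, 0, 0, 0.64, 0, 0, 0, 0, 0.64, 0, 0, 0, 0, 0.64],
  "force": 5
}}

```text
time_s: 3.63
ee_pos: [0.516, 0.0126, 0.168]
tcp_rot: [3.14, 0.001, 2.118]
force: [0.2, 0.2, 0.8]
gripper_width: 0.0365
grip_force: 0.0
```

```bash
python3 -c "
from h import *
post=np.array([.662,-.0722]);y=ctrl.read_state()['tcp_rot'][2];R=cv2.Rodrigues(np.array([0,0,1.])*y)[0]@np.diag([1,-1,-1.])
f=lambda w:post+.17*np.array([np.cos(np.pi-.272+w),np.sin(np.pi-.272+w)])
w=np.arange(-.25,-1.26,-.1)
for a,b in zip(w,w[1:]): print((R.T@np.r_[f(b)-f(a),0]*1000).round(1))
"
```

```text
[ 7.4 15.3  0. ]
[ 5.8 16.   0. ]
[ 4.2 16.5  0. ]
[ 2.6 16.8  0. ]
[ 0.9 17.   0. ]
[-0.8 17.   0. ]
[-2.5 16.8  0. ]
[-4.2 16.5  0. ]
[-5.8 16.   0. ]
[-7.4 15.3  0. ]
```

Request:
{"name": "jog_arm", "arguments": {
  "deltas": [3.8, 7.6, 0, 0, 0.64, 3.6, 7.7, 0, 0, 0.64, 3, 8, 0, 0, 0.64, 2.8, 8, 0, 0, 0.64, 2.2, 8.2, 0, 0, 0.64]
}}

```text
time_s: 4.05
ee_pos: [0.5411, 0.0476, 0.1669]
tcp_rot: [-3.141, -0.001, 2.119]
force: [-1.4, 1.0, 0.1]
gripper_width: 0.0313
grip_force: 0.7
```

Request:
{"name": "jog_arm", "arguments": {
  "deltas": [2, 8.3, 0, 0, 0.64, 1.4, 8.4, 0, 0, 0.64, 1.2, 8.4, 0, 0, 0.64, 0.6, 8.5, 0, 0, 0.64, 0.3, 8.5, 0, 0, 0.64]
}}

```text
time_s: 4.47
ee_pos: [0.5749, 0.0736, 0.167]
tcp_rot: [3.141, 0.0, 2.119]
force: [-1.3, 0.1, 0.3]
gripper_width: 0.0311
grip_force: 0.6
```

Request:
{"name": "jog_arm", "arguments": {
  "deltas": [-0.3, 8.5, 0, 0, 0.64, -0.5, 8.5, 0, 0, 0.64, -1.1, 8.4, 0, 0, 0.64, -1.4, 8.4, 0, 0, 0.64, -1.9, 8.3, 0, 0, 0.64]
}}

```text
time_s: 4.88
ee_pos: [0.6136, 0.0908, 0.1671]
tcp_rot: [3.141, 0.0, 2.119]
force: [-0.5, 0.1, 0.6]
gripper_width: 0.0311
grip_force: 0.5
```

Request:
{"name": "jog_arm", "arguments": {
  "deltas": [-2.3, 8.2, 0, 0, 0.64, -2.7, 8.1, 0, 0, 0.64, -3.1, 7.9, 0, 0, 0.64, -3.5, 7.8, 0, 0, 0.64, 0, 0, 0, 0, 0.64]
}}

```text
time_s: 5.3
ee_pos: [0.6488, 0.0972, 0.1673]
tcp_rot: [3.138, 0.002, 2.119]
force: [0.3, -0.1, 0.4]
gripper_width: 0.0313
grip_force: 0.0
```

Request:
{"name": "jog_arm", "arguments": {
  "deltas": [0, 0, 0, 0, 0.4, 0, 0, 0, 0, 0.3, 0, 0, 0, 0, 0.3, 0, 0, 0, 0, 0.3, 0, 0, -20, 0, 0.3]
}}

```text
time_s: 5.72
ee_pos: [0.643, 0.0971, 0.1834]
tcp_rot: [-3.134, -0.005, 2.119]
force: [-0.6, -1.0, -0.0]
gripper_width: 0.0559
grip_force: 0.0
```

Request:
{"name": "jog_arm", "arguments": {
  "deltas": [0, 0, -30, 0, 0.3, 0, 0, -30, 0, 0.15, 0, 0, 0, 0, 0.1, 0, 0, 0, 0, 0.1]
}}

```text
time_s: 6.05
ee_pos: [0.6472, 0.0972, 0.2497]
tcp_rot: [3.137, 0.003, 2.119]
force: [0.6, -0.0, -0.2]
gripper_width: 0.0728
grip_force: 0.0
```

```bash
python3 -c "
from h import *
print(step((.4915,.238,.24),1.571))
s=ctrl.snapshot('side');cv2.imwrite('pics/s3.png',cv2.resize(s['image'][150:350,180:440,::-1],None,fx=3,fy=3))"
```

```text
(array([201.3, -59.6,   9.7]), np.float64(0.548))
```

View pics/s3.png

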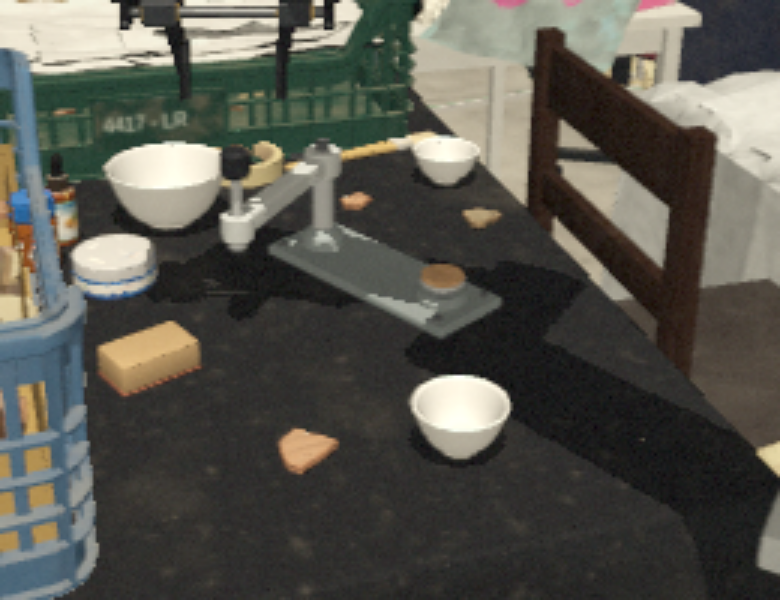

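The arm is swung far clear, at about 1.2 rad, with the pad open at crop (443,275) and the sherd untouched at (307,450). Next I'll go to the sherd.

Request:
{"name": "jog_arm", "arguments": {
  "deltas": [32.5, -10.5, 0, 0, 0, 32.5, -10.5, 0, 0, 0, 32.5, -10.5, 0, 0, 0, 32.5, -10.5, 0, 0, 0, 32.5, -10.5, 0, 0, 0]
}}

```text
time_s: 6.52
ee_pos: [0.5139, 0.209, 0.2452]
tcp_rot: [-3.138, -0.002, 2.118]
force: [0.7, 0.2, -0.6]
gripper_width: 0.0867
grip_force: 0.0
```

Request:
{"name": "jog_arm", "arguments": {
  "deltas": [32.5, -10.5, 0, 0.11, 0, 0, 0, 0, 0.11, 0, 0, 0, 0, 0.11, 0, 0, 0, 0, 0.11, 0, 0, 0, 0, 0.11, 0]
}}

```text
time_s: 6.93
ee_pos: [0.4891, 0.2309, 0.2454]
tcp_rot: [-3.138, 0.001, 1.564]
force: [-0.4, -1.1, 0.1]
gripper_width: 0.0873
grip_force: 0.0
```

Request:
{"name": "jog_arm", "arguments": {
  "deltas": [0, 0, 30, 0, 0, 0, 0, 30, 0, 0, 0, 0, 30, 0, 0, 0, 0, 30, 0, 0, 0, 0, 30, 0, 0]
}}

```text
time_s: 7.35
ee_pos: [0.4891, 0.2305, 0.0946]
tcp_rot: [-3.139, 0.001, 1.569]
force: [-0.4, -0.3, -1.0]
gripper_width: 0.087
grip_force: 0.0
```

```bash
python3 -c "
from h import *
print(step((.4915,.231,.023),1.571))
s=ctrl.snapshot('top');b=ctrl.snapshot('side');print(tri(s,(307.5,213),b,(327.3,241.3)),ray(s,228,258,.04))"
```

```text
(array([ 0.5,  2.4, 71.6]), np.float64(-0.002))
[ 0.49810154 -0.02511355  0.03726024] [0.38603265 0.16784611 0.04      ]
```

Request:
{"name": "jog_arm", "arguments": {
  "deltas": [0, 2.4, 20, 0, 0, 0, 0, 20, 0, 0, 0, 0, 18, 0, 0, 0, 0, 13, 0, 0, 0, 0, 0, 0, 0]
}}

```text
time_s: 7.87
ee_pos: [0.4917, 0.2305, 0.0247]
tcp_rot: [-3.137, 0.001, 1.569]
force: [0.6, -0.1, -0.6]
gripper_width: 0.087
grip_force: 0.0
```

Request:
{"name": "jog_arm", "arguments": {
  "deltas": [0, 0, 0, 0, 0.3, 0, 0, 0, 0, 0.4, 0, 0, 0, 0, 0.5, 0, 0, 0, 0, 0.6, 0, 0, 0, 0, 0.7],
  "force": 15
}}

```text
time_s: 8.28
ee_pos: [0.4936, 0.231, 0.027]
tcp_rot: [3.14, -0.0, 1.569]
force: [-0.3, 0.2, -0.4]
gripper_width: 0.0614
grip_force: 0.0
```

Request:
{"name": "jog_arm", "arguments": {
  "deltas": [0, 0, 0, 0, 0.8, 0, 0, 0, 0, 0.8, 0, 0, 0, 0, 0.8, 0, 0, 0, 0, 0.8, 0, 0, 0, 0, 0.8]
}}

```text
time_s: 8.7
ee_pos: [0.493, 0.2309, 0.0261]
tcp_rot: [-3.141, 0.0, 1.569]
force: [-0.4, 0.5, 1.8]
gripper_width: 0.0386
grip_force: 15.0
```

```bash
python3 -c "
from h import *
s=ctrl.snapshot('top');cv2.imwrite('pics/t4.png',cv2.resize(s['image'][190:260,170:250,::-1],None,fx=6,fy=6))
print(ctrl.read_state()['ee_pos'])"
```

```text
[0.49297655 0.23086575 0.02612933]
```

View pics/t4.png

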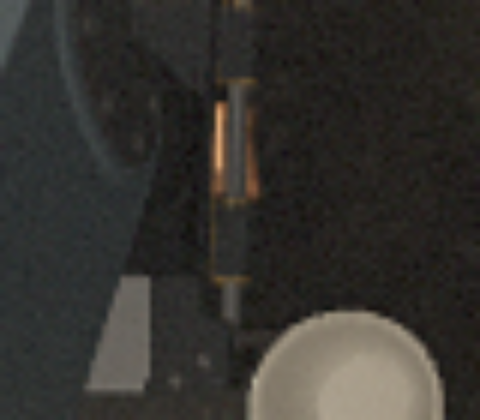

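The sherd is gripped at 38.6 mm; the gripper hides most of it at about (235,150). I'll lift it and carry it to the pad.

Request:
{"name": "jog_arm", "arguments": {
  "deltas": [0, 0, -10, 0, 0.8, 0, 0, -25, 0, 0.8, 0, 0, -30, 0, 0.8, 0, 0, -30, 0, 0.8, 0, 0, -15, 0, 0.8]
}}

```text
time_s: 9.17
ee_pos: [0.4945, 0.2313, 0.1396]
tcp_rot: [3.137, -0.001, 1.569]
force: [-0.1, -0.0, 0.3]
gripper_width: 0.0382
grip_force: 15.0
```

Request:
{"name": "jog_arm", "arguments": {
  "deltas": [-20, 0, 0, 0, 0.8, -30, 0, 0, 0, 0.8, -30, 0, 0, 0, 0.8, -30, 0, 0, 0, 0.8, -30, 0, 0, 0, 0.8]
}}

```text
time_s: 9.58
ee_pos: [0.4927, 0.0898, 0.1368]
tcp_rot: [3.141, 0.0, 1.57]
force: [0.7, 0.3, -0.9]
gripper_width: 0.0386
grip_force: 15.0
```

Request:
{"name": "jog_arm", "arguments": {
  "deltas": [-30, 2, 0, 0, 0.8, -30, 2, 0, 0, 0.8, -30, 2, 0, 0, 0.8, -20, 0, 0, 0, 0.8, -12, 0, 0, 0, 0.8]
}}

```text
time_s: 10.0
ee_pos: [0.499, -0.0336, 0.1366]
tcp_rot: [3.14, 0.001, 1.566]
force: [-0.7, 0.1, -0.5]
gripper_width: 0.0389
grip_force: 15.0
```

```bash
python3 -c "
from h import *
s=ctrl.snapshot('side');cv2.imwrite('pics/s5.png',cv2.resize(s['image'][180:280,250:390,::-1],None,fx=5,fy=5))
print(step((.500,-.031,.08),1.571))"
```

```text
(array([ 3.5,  0.7, 56.6]), np.float64(-0.005))
```

View pics/s5.png

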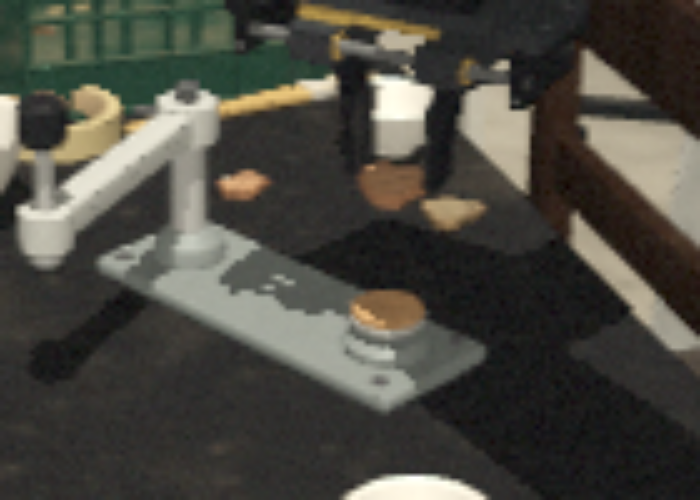

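The sherd is held level at crop (393,187), above the pad at (387,309). I'll lower it and feel for contact.

Request:
{"name": "jog_arm", "arguments": {
  "deltas": [3, 0.5, 15, 0, 0.8, 0, 0, 20, 0, 0.8, 0, 0, 15, 0, 0.8, 0, 0, 5, 0, 0.8, 0, 0, 0, 0, 0.8]
}}

```text
time_s: 10.47
ee_pos: [0.498, -0.027, 0.0801]
tcp_rot: [-3.139, -0.001, 1.57]
force: [0.1, 0.7, -0.1]
gripper_width: 0.0386
grip_force: 15.0
```

```bash
python3 -c "
from h import *
s=ctrl.snapshot('side');b=ctrl.snapshot('top')
a=cv2.resize(s['image'][200:270,290:370,::-1],None,fx=5,fy=5);c=cv2.resize(b['image'][180:250,265:345,::-1],None,fx=5,fy=5)
cv2.imwrite('pics/s6.png',np.hstack([a,c]))
e=ctrl.read_state()['ee_pos'];print(e)
for X in ((.498,-.0258,.037),(.498,-.0258,e[2]-.02)): print((proj(s,X)-[290,200])*5)"
```

```text
[ 0.49927779 -0.02755394  0.08143079]
[186.74875445 206.41768141]
[187.89239104 168.58318544]
```

View pics/s6.png

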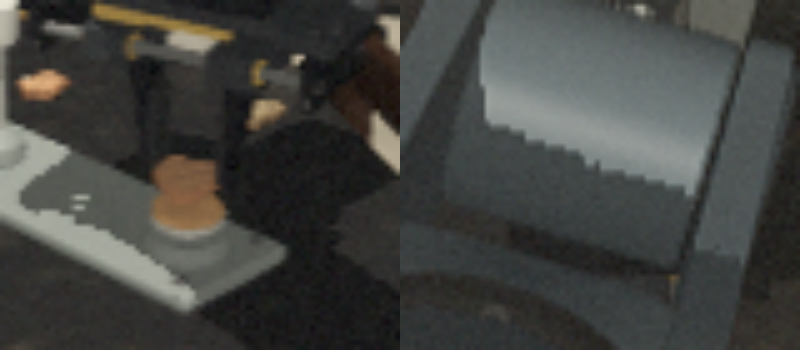

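The sherd, at left-panel (185,175), hovers just above the pad at (189,209). I'll continue down in small steps.

Request:
{"name": "jog_arm", "arguments": {
  "deltas": [-3.5, 0, 3, 0, 0.8, 0, 0, 3, 0, 0.8, 0, 0, 3, 0, 0.8, 0, 0, 1, 0, 0.8, 0, 0, 0, 0, 0.8]
}}

```text
time_s: 10.98
ee_pos: [0.4989, -0.0316, 0.0709]
tcp_rot: [-3.141, -0.0, 1.569]
force: [0.8, 0.2, 0.4]
gripper_width: 0.0385
grip_force: 15.0
```

Request:
{"name": "jog_arm", "arguments": {
  "deltas": [0, 0, 1, 0, 0.8, 0, 0, 1, 0, 0.8, 0, 0, 0, 0, 0.8]
}}

```text
time_s: 11.23
ee_pos: [0.499, -0.0316, 0.0689]
tcp_rot: [-3.141, -0.0, 1.569]
force: [0.1, -0.5, -0.6]
gripper_width: 0.0385
grip_force: 15.0
```

Request:
{"name": "jog_arm", "arguments": {
  "deltas": [0, 0, 1, 0, 0.8, 0, 0, 1, 0, 0.8, 0, 0, 0, 0, 0.8]
}}

```text
time_s: 11.48
ee_pos: [0.499, -0.0316, 0.0669]
tcp_rot: [-3.141, -0.0, 1.569]
force: [0.5, -0.0, -0.5]
gripper_width: 0.0382
grip_force: 15.0
```

Request:
{"name": "jog_arm", "arguments": {
  "deltas": [0, 0, 1, 0, 0.8, 0, 0, 1, 0, 0.8, 0, 0, 0, 0, 0.8]
}}

```text
time_s: 11.73
ee_pos: [0.4992, -0.0317, 0.065]
tcp_rot: [3.141, 0.0, 1.569]
force: [0.1, 0.1, -0.2]
gripper_width: 0.0389
grip_force: 15.0
```

Request:
{"name": "jog_arm", "arguments": {
  "deltas": [0, 0, 1, 0, 0.8, 0, 0, 0, 0, 0.8]
}}

```text
time_s: 11.9
ee_pos: [0.4991, -0.0317, 0.0643]
tcp_rot: [3.141, 0.0, 1.569]
force: [-0.5, -0.7, 4.2]
gripper_width: 0.0385
grip_force: 15.0
```

Request:
{"name": "jog_arm", "arguments": {
  "deltas": [0, 0, 1, 0, 0.8, 0, 0, 0, 0, 0.8]
}}

```text
time_s: 12.07
ee_pos: [0.4992, -0.0317, 0.0635]
tcp_rot: [3.141, 0.0, 1.569]
force: [0.1, 0.7, 6.9]
gripper_width: 0.0385
grip_force: 15.0
```

Request:
{"name": "jog_arm", "arguments": {
  "deltas": [0, 0, 1, 0, 0.8, 0, 0, 0, 0, 0.8]
}}

```text
time_s: 12.23
ee_pos: [0.4992, -0.0317, 0.0629]
tcp_rot: [3.141, 0.0, 1.569]
force: [-1.9, -0.6, 10.0]
gripper_width: 0.0382
grip_force: 15.0
```

Contact is clear, with the pad top at about 39 mm. I'll ease off and release.

Request:
{"name": "jog_arm", "arguments": {
  "deltas": [0, 0, -2, 0, 0.8, 0, 0, 0, 0, 0.5, 0, 0, 0, 0, 0.35, 0, 0, 0, 0, 0.2, 0, 0, 0, 0, 0.1]
}}

```text
time_s: 12.65
ee_pos: [0.4989, -0.0316, 0.0637]
tcp_rot: [-3.141, -0.0, 1.569]
force: [-0.5, 0.6, -0.3]
gripper_width: 0.0561
grip_force: 0.0
```

Request:
{"name": "jog_arm", "arguments": {
  "deltas": [0, 0, 0, 0, 0, 0, 0, 0, 0, 0, 0, 0, -15, 0, 0, 0, 0, -30, 0, 0, 0, 0, -35, 0, 0]
}}

```text
time_s: 13.07
ee_pos: [0.4975, -0.0313, 0.1432]
tcp_rot: [-3.136, -0.002, 1.569]
force: [0.4, -0.6, -0.9]
gripper_width: 0.0849
grip_force: 0.0
```

Request:
{"name": "jog_arm", "arguments": {
  "deltas": [0, 0, -35, 0, 0, 0, 0, -35, 0, 0, 0, 0, -30, 0, 0, 35, 0, 0, 0, 0.3, 35, 0, 0, 0, 0.3]
}}

```text
time_s: 13.48
ee_pos: [0.5011, 0.0375, 0.2466]
tcp_rot: [3.135, 0.001, 1.564]
force: [-0.7, 0.4, -0.9]
gripper_width: 0.0798
grip_force: 0.0
```

Request:
{"name": "jog_arm", "arguments": {
  "deltas": [30, 30, 0, 0, 0.3, 20, 30, 0, 0, 0.3, 0, 30, 0, 0, 0.3, 0, 30, 0, 0, 0.3, 0, 0, 0, 0, 0.3]
}}

```text
time_s: 13.9
ee_pos: [0.6245, 0.0878, 0.2439]
tcp_rot: [3.135, 0.0, 1.569]
force: [0.9, 0.1, -0.6]
gripper_width: 0.0621
grip_force: 0.0
```

```bash
python3 -c "
from h import *
s=ctrl.snapshot('side');b=ctrl.snapshot('top')
a=cv2.resize(s['image'][190:270,240:370,::-1],None,fx=5,fy=5)[:,:390];a=cv2.resize(s['image'][200:270,290:370,::-1],None,fx=5,fy=5);c=cv2.resize(b['image'][180:250,265:345,::-1],None,fx=5,fy=5)
cv2.imwrite('pics/s7.png',np.hstack([a,c]))
for X in ((.498,-.0258,.037),(.498,-.0258,.051)): print((proj(s,X)-[290,200])*5,(proj(b,X)-[265,180])*5+[400,0])
print(step((.645,.097,.24),2.14))"
```

```text
[186.74875445 206.41768141] [614.11895959 165.76693048]
[187.40191232 184.80950704] [613.39260262 164.57370895]
(array([ 9.4, 26.1,  3.1]), np.float64(-0.571))
```

View pics/s7.png

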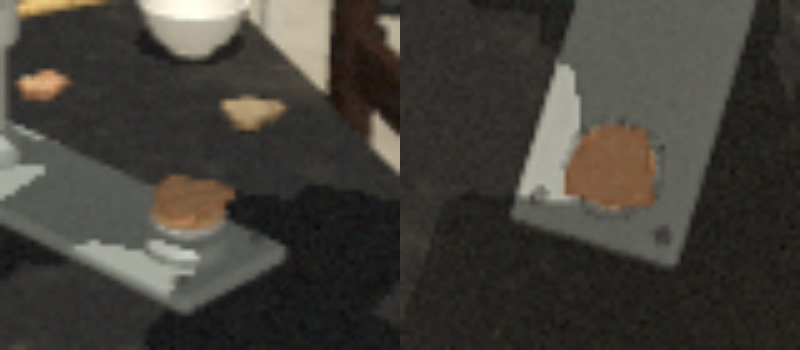

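The sherd lies flat and well centred: it's at (611,166) against the pad axis at (614,166) in the right panel. Now back to the knob.

Request:
{"name": "jog_arm", "arguments": {
  "deltas": [9.4, 22, 0, -0.117, 0.3, 0, 0, 0, -0.117, 0.3, 0, 0, 0, -0.117, 0.3, 0, 0, 0, -0.117, 0.3, 0, 0, 0, -0.117, 0.3]
}}

```text
time_s: 14.42
ee_pos: [0.6388, 0.0968, 0.2437]
tcp_rot: [-3.139, -0.002, 2.159]
force: [-0.4, 0.4, 0.4]
gripper_width: 0.061
grip_force: 0.0
```

Request:
{"name": "jog_arm", "arguments": {
  "deltas": [0, 0, 0, -0.117, 0.3, 0, 0, 0, 0, 0.3, 0, 0, 0, 0, 0.3, 0, 0, 0, 0, 0.3]
}}

```text
time_s: 14.75
ee_pos: [0.6399, 0.0969, 0.244]
tcp_rot: [-3.141, -0.001, 2.268]
force: [0.1, 0.1, 0.9]
gripper_width: 0.0613
grip_force: 0.0
```

```bash
python3 -c "
from h import *
print(step((.646,.097,.170),2.27))
s=ctrl.snapshot('side');cv2.imwrite('pics/s8.png',cv2.resize(s['image'][150:270,220:380,::-1],None,fx=4,fy=4))"
```

```text
(array([-3.8,  4.7, 74. ]), np.float64(-0.002))
```

View pics/s8.png

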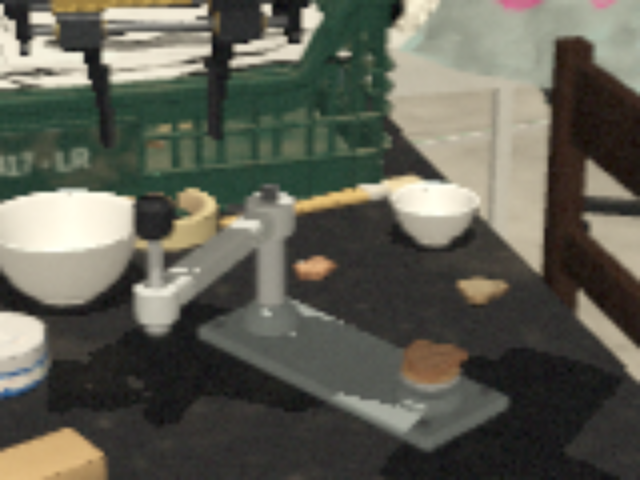

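The view shows the knob at crop (153,215) just below the open fingers, and the sherd still on the pad at (433,362). I'll lower, cage the knob and work out the arc back.

Request:
{"name": "jog_arm", "arguments": {
  "deltas": [-3.8, 4.7, 14, 0, 0.3, 0, 0, 15, 0, 0.3, 0, 0, 15, 0, 0.3, 0, 0, 15, 0, 0.3, 0, 0, 15, 0, 0.3]
}}

```text
time_s: 15.22
ee_pos: [0.6468, 0.0971, 0.1682]
tcp_rot: [-3.141, -0.001, 2.27]
force: [0.4, 0.3, 0.3]
gripper_width: 0.061
grip_force: 0.0
```

Request:
{"name": "jog_arm", "arguments": {
  "deltas": [0, 0, 0, 0, 0.55, 0, 0, 0, 0, 0.64, 0, 0, 0, 0, 0.64, 0, 0, 0, 0, 0.64, 0, 0, 0, 0, 0.64],
  "force": 5
}}

```text
time_s: 15.63
ee_pos: [0.6476, 0.0971, 0.1711]
tcp_rot: [3.14, 0.001, 2.271]
force: [-0.7, 0.5, 0.2]
gripper_width: 0.0362
grip_force: 0.0
```

```bash
python3 -c "
from h import *
post=np.array([.662,-.0722]);S=ctrl.read_state();y=S['tcp_rot'][2];R=cv2.Rodrigues(np.array([0,0,1.])*y)[0]@np.diag([1,-1,-1.])
e=S['ee_pos'][:2]-post;th=np.arctan2(*e[::-1])-np.pi+.272;print(S['ee_pos'],th,np.hypot(*e))
f=lambda w:post+.17*np.array([np.cos(np.pi-.272+w),np.sin(np.pi-.272+w)])
w=np.linspace(th,0,25)
for a,b in zip(w,w[1:]): print((R.T@np.r_[f(b)-f(a),0]*1000).round(1)[:2],end=' ')
"
```

```text
[0.64761543 0.09705741 0.17114217] -1.2140136888452886 0.1698675580850584
[ 4.8 -7.1] [ 4.4 -7.4] [ 4.  -7.6] [ 3.6 -7.8] [ 3.2 -8. ] [ 2.8 -8.1] [ 2.4 -8.2] [ 2.  -8.4] [ 1.6 -8.5] [ 1.2 -8.5] [ 0.7 -8.6] [ 0.3 -8.6] [-0.1 -8.6] [-0.6 -8.6] [-1.  -8.5] [-1.4 -8.5] [-1.9 -8.4] [-2.3 -8.3] [-2.7 -8.2] [-3.1 -8. ] [-3.5 -7.8] [-3.9 -7.7] [-4.3 -7.4] [-4.7 -7.2]
```

Request:
{"name": "jog_arm", "arguments": {
  "deltas": [4.8, -7.1, 0, 0, 0.64, 4.4, -7.4, 0, 0, 0.64, 4, -7.6, 0, 0, 0.64, 3.6, -7.8, 0, 0, 0.64, 3.2, -8, 0, 0, 0.64]
}}

```text
time_s: 16.05
ee_pos: [0.6035, 0.0881, 0.1702]
tcp_rot: [-3.141, -0.001, 2.271]
force: [0.9, 2.1, -0.9]
gripper_width: 0.0319
grip_force: 0.8
```

Request:
{"name": "jog_arm", "arguments": {
  "deltas": [2.8, -8.1, 0, 0, 0.64, 2.4, -8.2, 0, 0, 0.64, 2, -8.4, 0, 0, 0.64, 1.6, -8.5, 0, 0, 0.64, 1.2, -8.5, 0, 0, 0.64]
}}

```text
time_s: 16.47
ee_pos: [0.5657, 0.0682, 0.17]
tcp_rot: [-3.141, -0.0, 2.271]
force: [-0.4, 1.2, 0.3]
gripper_width: 0.0314
grip_force: 0.6
```

Request:
{"name": "jog_arm", "arguments": {
  "deltas": [0.7, -8.6, 0, 0, 0.64, 0.3, -8.6, 0, 0, 0.64, -0.1, -8.6, 0, 0, 0.64, -0.6, -8.6, 0, 0, 0.64, -1, -8.5, 0, 0, 0.64]
}}

```text
time_s: 16.88
ee_pos: [0.5336, 0.0399, 0.1701]
tcp_rot: [-3.141, 0.0, 2.271]
force: [1.0, 0.8, -0.4]
gripper_width: 0.0317
grip_force: 0.5
```

Request:
{"name": "jog_arm", "arguments": {
  "deltas": [-1.4, -8.5, 0, 0, 0.64, -1.9, -8.4, 0, 0, 0.64, -2.3, -8.3, 0, 0, 0.64, -2.7, -8.2, 0, 0, 0.64, -3.1, -8, 0, 0, 0.64]
}}

```text
time_s: 17.3
ee_pos: [0.5095, 0.0044, 0.1701]
tcp_rot: [-3.142, 0.0, 2.271]
force: [-0.3, 0.6, -0.5]
gripper_width: 0.0312
grip_force: 0.5
```

Request:
{"name": "jog_arm", "arguments": {
  "deltas": [-3.5, -7.8, 0, 0, 0.64, -3.9, -7.7, 0, 0, 0.64, -4.3, -7.4, 0, 0, 0.64, -4.7, -7.2, 0, 0, 0.64, 0, 0, 0, 0, 0.64]
}}

```text
time_s: 17.72
ee_pos: [0.4972, -0.0285, 0.1701]
tcp_rot: [-3.141, 0.001, 2.27]
force: [-0.0, -0.5, 0.0]
gripper_width: 0.0312
grip_force: 0.0
```

Request:
{"name": "jog_arm", "arguments": {
  "deltas": [0, 0, 0, 0, 0.64, 0, 0, 0, 0, 0.64, 0, 0, 0, 0, 0.64]
}}

```text
time_s: 17.97
ee_pos: [0.4977, -0.0267, 0.1701]
tcp_rot: [3.142, 0.0, 2.271]
force: [-0.0, 1.0, -0.6]
gripper_width: 0.0312
grip_force: 0.0
```

```bash
python3 -c "
from h import *
S=ctrl.read_state();print(S['ee_pos'],step((.498,-.026,.17),2.27))
s=ctrl.snapshot('side');cv2.imwrite('pics/s9.png',cv2.resize(s['image'][180:270,270:390,::-1],None,fx=5,fy=5))
print((proj(s,(.498,-.026,.08))-[270,180])*5)"
```

```text
[ 0.49765408 -0.02667398  0.17005978] (array([0.3, 0.7, 0.1]), np.float64(0.001))
[288.92782662 239.29029648]
```

View pics/s9.png

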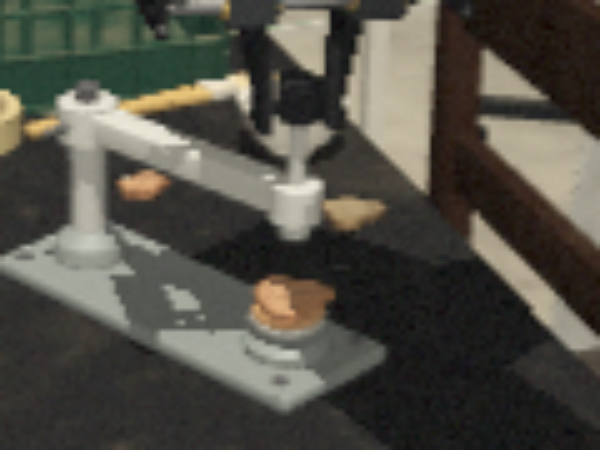

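The plunger's foot is at crop (293,238), against the pad axis projected at (289,239), so they line up within about 2 mm. Next I'll release, rise, close the fingers and press from above.

Request:
{"name": "jog_arm", "arguments": {
  "deltas": [0, 0, 0, 0, 0.5, 0, 0, 0, 0, 0.3, 0, 0, 0, 0, 0.3, 0, 0, 0, 0, 0.3, 0, 0, -20, 0, 0.3]
}}

```text
time_s: 18.43
ee_pos: [0.4952, -0.0261, 0.1875]
tcp_rot: [-3.137, -0.006, 2.271]
force: [0.4, 0.6, -0.7]
gripper_width: 0.0561
grip_force: 0.0
```

Request:
{"name": "jog_arm", "arguments": {
  "deltas": [0, 0, -30, 0, 0.3, 0, 0, 0, 0, 0.6, 0, 0, 0, 0, 1, 0, 0, 0, 0, 1, 0, 0, 0, 0, 1],
  "force": 30
}}

```text
time_s: 18.85
ee_pos: [0.4967, -0.0265, 0.2192]
tcp_rot: [-3.14, -0.002, 2.271]
force: [-0.1, -0.4, -0.1]
gripper_width: 0.0421
grip_force: 0.0
```

Request:
{"name": "jog_arm", "arguments": {
  "deltas": [0, 0, 0, 0, 1, 0, 0, 0, 0, 1, 0, 0, 0, 0, 1, 0, 0, 4, 0, 1, 0, 0, 0, 0, 1]
}}

```text
time_s: 19.27
ee_pos: [0.497, -0.0267, 0.2152]
tcp_rot: [-3.141, -0.001, 2.271]
force: [-0.3, 0.5, -0.1]
gripper_width: 0.009
grip_force: 0.0
```

```bash
python3 -c "
from h import *
print(step((.498,-.0262,.171),2.27))"
```

```text
(array([-0.3,  1. , 44.2]), np.float64(0.001))
```

Contact is expected near z = 0.171. I'll go down in 3 mm steps to about 0.177, then more gently.

Request:
{"name": "jog_arm", "arguments": {
  "deltas": [0, 1, 4, 0, 1, 0, 0, 3, 0, 1, 0, 0, 3, 0, 1, 0, 0, 3, 0, 1, 0, 0, 3, 0, 1]
}}

```text
time_s: 19.68
ee_pos: [0.4982, -0.0261, 0.1996]
tcp_rot: [-3.141, -0.0, 2.271]
force: [0.6, 0.8, 2.7]
gripper_width: 0.0005
grip_force: 1.5
```

Request:
{"name": "jog_arm", "arguments": {
  "deltas": [0, 0, 3, 0, 1, 0, 0, 3, 0, 1, 0, 0, 3, 0, 1, 0, 0, 3, 0, 1, 0, 0, 2, 0, 1]
}}

```text
time_s: 20.1
ee_pos: [0.4983, -0.0261, 0.1859]
tcp_rot: [3.142, 0.0, 2.271]
force: [-1.5, 0.5, 4.4]
gripper_width: 0.0005
grip_force: 2.1
```

Request:
{"name": "jog_arm", "arguments": {
  "deltas": [0, 0, 2, 0, 1, 0, 0, 2, 0, 1, 0, 0, 2, 0, 1, 0, 0, 0, 0, 1]
}}

```text
time_s: 20.43
ee_pos: [0.4982, -0.0261, 0.1796]
tcp_rot: [-3.141, -0.0, 2.271]
force: [-1.2, 0.1, 0.6]
gripper_width: 0.0006
grip_force: 0.1
```

Request:
{"name": "jog_arm", "arguments": {
  "deltas": [0, 0, 2, 0, 1, 0, 0, 2, 0, 1, 0, 0, 1, 0, 1, 0, 0, 0, 0, 1]
}}

```text
time_s: 20.77
ee_pos: [0.4982, -0.0261, 0.1748]
tcp_rot: [-3.142, -0.0, 2.271]
force: [-0.4, -0.2, 2.2]
gripper_width: 0.0004
grip_force: 0.6
```

Request:
{"name": "jog_arm", "arguments": {
  "deltas": [0, 0, 1, 0, 1, 0, 0, 1, 0, 1, 0, 0, 0, 0, 1]
}}

```text
time_s: 21.02
ee_pos: [0.4982, -0.0261, 0.1729]
tcp_rot: [-3.142, -0.0, 2.271]
force: [-0.5, 0.6, 2.4]
gripper_width: 0.0002
grip_force: 1.1
```

Request:
{"name": "jog_arm", "arguments": {
  "deltas": [0, 0, 1, 0, 1, 0, 0, 0, 0, 1]
}}

```text
time_s: 21.18
ee_pos: [0.4982, -0.0261, 0.1719]
tcp_rot: [-3.142, -0.0, 2.271]
force: [-1.6, 0.4, 2.7]
gripper_width: 0.0002
grip_force: 1.3
```

Request:
{"name": "jog_arm", "arguments": {
  "deltas": [0, 0, 1, 0, 1, 0, 0, 0, 0, 1]
}}

```text
time_s: 21.35
ee_pos: [0.4983, -0.0261, 0.1709]
tcp_rot: [-3.142, -0.0, 2.271]
force: [-1.1, 1.2, 3.4]
gripper_width: 0.0007
grip_force: 1.4
```

Request:
{"name": "jog_arm", "arguments": {
  "deltas": [0, 0, 1, 0, 1, 0, 0, 0, 0, 1]
}}

```text
time_s: 21.52
ee_pos: [0.4983, -0.0261, 0.17]
tcp_rot: [-3.142, -0.0, 2.271]
force: [-1.9, -0.5, 2.8]
gripper_width: 0.0007
grip_force: 1.6
```

Request:
{"name": "jog_arm", "arguments": {
  "deltas": [0, 0, 1, 0, 1, 0, 0, 0, 0, 1]
}}

```text
time_s: 21.68
ee_pos: [0.4983, -0.0261, 0.1692]
tcp_rot: [-3.142, 0.0, 2.271]
force: [-2.6, 0.4, 5.5]
gripper_width: 0.0002
grip_force: 2.6
```

Request:
{"name": "jog_arm", "arguments": {
  "deltas": [0, 0, 1, 0, 1, 0, 0, 0, 0, 1]
}}

```text
time_s: 21.85
ee_pos: [0.4983, -0.0261, 0.1685]
tcp_rot: [3.142, 0.0, 2.271]
force: [-2.3, 0.9, 7.3]
gripper_width: 0.0003
grip_force: 3.9
```

Request:
{"name": "jog_arm", "arguments": {
  "deltas": [0, 0, 1, 0, 1, 0, 0, 0, 0, 1]
}}

```text
time_s: 22.02
ee_pos: [0.4983, -0.0261, 0.1679]
tcp_rot: [3.141, 0.0, 2.271]
force: [-2.5, 0.6, 11.2]
gripper_width: 0.0003
grip_force: 5.2
```

Request:
{"name": "jog_arm", "arguments": {
  "deltas": [0, 0, 1, 0, 1, 0, 0, 0, 0, 1]
}}

```text
time_s: 22.18
ee_pos: [0.4983, -0.0261, 0.1673]
tcp_rot: [3.141, 0.001, 2.271]
force: [-4.0, 1.5, 13.8]
gripper_width: 0.0005
grip_force: 6.6
```

Request:
{"name": "jog_arm", "arguments": {
  "deltas": [0, 0, 0.6, 0, 1, 0, 0, 0, 0, 1, 0, 0, 0, 0, 1, 0, 0, 0, 0, 1]
}}

```text
time_s: 22.52
ee_pos: [0.4983, -0.0261, 0.167]
tcp_rot: [3.141, 0.001, 2.271]
force: [-3.5, 1.0, 15.9]
gripper_width: 0.0006
grip_force: 7.9
```

There is about 11 N on the sherd. I'll back off and look.

Request:
{"name": "jog_arm", "arguments": {
  "deltas": [0, 0, -2, 0, 1, 0, 0, -4, 0, 1, 0, 0, -15, 0, 1, 0, 0, -35, 0, 1, 0, 0, -35, 0, 1]
}}

```text
time_s: 22.93
ee_pos: [0.4973, -0.0259, 0.2559]
tcp_rot: [-3.139, -0.004, 2.271]
force: [0.9, -0.9, 0.2]
gripper_width: 0.0004
grip_force: 0.0
```

Request:
{"name": "jog_arm", "arguments": {
  "deltas": [0, 0, 0, 0, 1, 0, 0, 0, 0, 1, 0, 0, 0, 0, 1]
}}

```text
time_s: 23.18
ee_pos: [0.4979, -0.026, 0.2559]
tcp_rot: [-3.141, -0.001, 2.271]
force: [-0.8, -0.1, 0.0]
gripper_width: 0.0003
grip_force: 0.0
```

```bash
python3 -c "
from h import *
s=ctrl.snapshot('side');cv2.imwrite('pics/s10.png',cv2.resize(s['image'][180:270,270:390,::-1],None,fx=6,fy=6))
print((proj(s,(.498,-.026,.051))-[270,180])*6,ctrl.read_state()['ee_pos'])"
```

```text
[345.06565701 341.60418031] [ 0.49739809 -0.02591402  0.25525061]
```

View pics/s10.png

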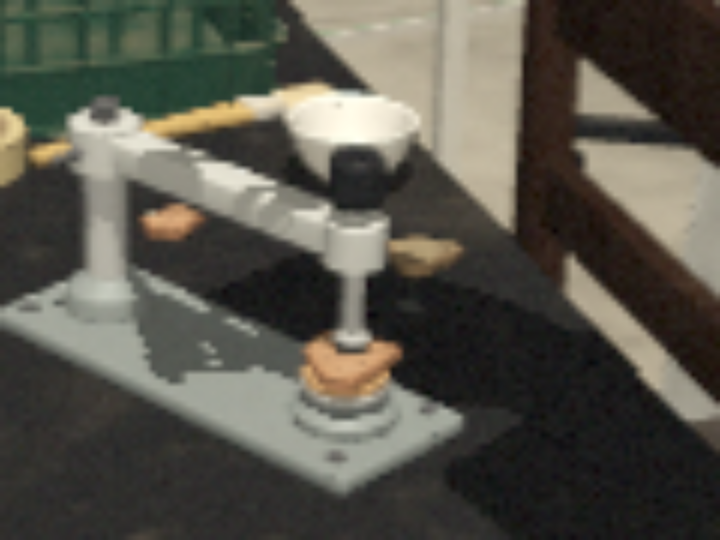

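The foot (352,340) bears on the flat sherd (350,365), centred on the pad, and the robot is clear.

```bash
python3 -c "
from station import ctrl
print(ctrl.finish_job())"
```

```text
the job is handed in; nothing more can be done
None
```

The job is handed in with no verdict returned: the largest sherd lies flat and centred on the cork pad, clamped by the plunger (pressed to about 11 N, below the 20 N limit), the robot is clear and nothing else was touched.

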